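# Load the push-latch sample lift of a counter

### The arm

A 6-joint arm with a two-finger parallel gripper is mounted at the origin on a cart in front of the work surface, level with it; the furniture and walls round the work are solid. World frame = base frame: x ahead of the robot, y to its left, z up, the work surface at z = 0. Lengths are in m, angles in rad, forces in N, time in s.
With the tool pointing down it reaches from about 0.375 to 0.9 m from the base axis. Payload 3.1 kg.
Tool frame: the origin (TCP) lies between the finger pads; the fingertips stand robot.tip_extent ahead of it and the grasp point (between the pads) lies 3 mm ahead of it (robot.tip_extent is the distance from the TCP to the fingertips, in m); z points along the fingers, x is the direction in which the jaws open and shut, and the axes are right-handed (so a half turn about z gives the same grasp; the last joint's range is limited). The gripper opens to 87 mm and grips with 3 to 60 N. Pads are 19 mm wide; open, the fingers measure 117 mm over their backs; the gripper's body (75 mm by 190 mm) begins 51 mm behind the grasp point.
Start: joints at [1.103, 0.527, 1.433, -0, 1.181, -0.178], TCP at [0.178, 0.599, 0.245] pointing down, gripper open.
Joint ranges: [-3.08, 3.08], [-0.75, 2.2], [0.22, 2.44], [-1.43, 4.57], [0, 2.65], [-2.85, 2.85]. Speed limits (rad/s): [2.79, 2.79, 3.14, 3.14, 3.14, 3.14].

### API

Orientations are given as a unit quaternion [x, y, z, w].
In Python, from rig import robot, cams gives the robot as it stands.
- The arm moves only by the tool carry_out, never from a script. Its argument "steps" is a list of rows, each a list of 3 entries, a list of its own where there are three numbers: the shift along the world's x, y, z in cm, then the turn about the world's z in degrees, then the closure, from 0 (fully open) to 1 (shut). In form: [[[dx, dy, dz], spin, fingers], ...]. A call has 1 to 10 rows; each row shifts and turns the pose as measured when the row begins; what a row does not reach is not made up. A row lasts 1/10 s, in which the tool goes at most 50 mm and 8.59 degrees, less where a joint would pass 70% of its speed; a pose out of reach is approached as far as the arm can. A call with a gripper value outside its range is refused whole. The fingers move at their own pace and stop on an object; "squeeze" is the grip in N (left out, the last holds). Time passes only in rows, so rows that do not move let the fingers close. It gives the time, the measured TCP pose, the force and the opening at its end, in the units of the state.
- robot.get_obs(): the state, without advancing time (a new reading comes with each control period).
- cams.camera(name): name is "scene" or "top" or "wrist"; returns a dict with "pixels" (480x640x3 uint8, red, green, blue), "fx", "fy", "cx", "cy" (pixels), "eye" and "rotation" of the camera in the world. Camera axes: x right, y up, looking along -z (the intrinsics and any distortion apply to the point x, -y, -z); pixel columns grow to the right and rows downward; lengths in m; the calibration is good to about 2 mm. A picture is of the moment at which its call begins. There is no depth.
- robot.hand_in(): hands the job in, once; it reports no verdict.
The state is a dict: "time": time; "q": joint angles; "joint_velocities": joint speeds; "joint_torque": joint torques, N m; "position": TCP position; "tool_rot": TCP orientation; "ft_force": force on the tool from outside, world axes, zero at the start; "moment": the same for the moment, N m; "grip_width": finger opening in m.
Only numpy, scipy, OpenCV 4.12 (cv2) and the standard library are available. Lean on these libraries where they do the work, as an engineer would, in place of code of your own. Each camera call takes 0.05 s, during which the arm holds its last target. There are 200 camera calls.

### The job

Press the latched dish of the grey counter down to its stop and let go so that it springs up, stand the small screw-lidded sample pot upright in the raised dish and let go of it, then press the pot down in the same way so that the lift latches down again with the pot in it. Leave the flat round tin where it is.

Things in the scene. Friction and masses are not known exactly. Their poses are not given: they have to be found in the camera images.
- lift (a joint): Height (m) of the counter's lift: 0 = latched (as it starts), rim flush with the counter's top; 0.026 = risen; negative = pressed below latched. Push-push latch: pressed to its stop, 9 to 11 mm below latched, and let go, it changes state: from latched it springs up, from risen it stays at 0. The spring pushes 1.5 to 2.5 N risen, 3 to 4 N just above the stop; 15 N on the stop is harmless.
- dish (a point): Centre of the inner floor of the lift's round aluminium dish; moves with the lift, z up. Dish 71 mm wide outside, 63 mm inside, rim 5 mm above its floor, in a 76 mm round well amid the top of the counter, a grey box 150 x 160 mm and 90 mm high, fixed on the desk. Latched, the floor is 85 mm above the desk.
- pot_center (a point): Centre (half-way up) of the small plastic sample pot, 54 mm high, z up, loose on the desk, 40 to 85 g: round body 46 mm wide up to 40 mm high, above it the white ribbed screw lid, 50 mm wide, with a flat top that may be pressed.
- tin_center (a point): Centre (half-way up) of a flat round grey tin, 66 mm wide, 24 mm high, loose on the desk: a bystander, to be left alone.
Mind the look-alikes: they are no part of the job. Of the things that look like the part that bears pot_center, take the one that is farthest to the robot's right at the start.

How it is judged:
On the way, in this order (a step that is already met when the one before it is completed fails the run):
1. the empty lift has been released and has risen (value of joint lift above 0.02 m and horizontal distance between pot_center and dish above 0.05 m), for 0.1 s.
2. the pot stands in the dish of the risen lift, let go (value of joint lift above 0.015 m and horizontal distance between pot_center and dish below 0.014 m and z of pot_center in the frame of dish below 0.032 m and angle between pot_center's own z axis and vertical below 0.17 rad and contact force between the fingers and pot below 0.2 N), for 0.1 s.
At the end, for the whole second after the job is handed in: The lift is latched down (joint within -4 and +5 mm of 0) and the pot stands upright (within 10 degrees) on the dish floor, its axis within 14 mm of the dish's centre, at rest and let go (value of joint lift between -0.004 and 0.005 m and horizontal distance between pot_center and dish below 0.014 m and z of pot_center in the frame of dish between 0.022 and 0.032 m and angle between pot_center's own z axis and vertical below 0.17 rad and linear speed of pot below 0.02 m/s); the robot touches nothing.
It fails at once if the flat tin is moved more than 30 mm (distance of tin_center from where it was at the start of the episode above 0.03 m).
It also fails if it takes over 58 s, if anything falls off the work surface, if the arm or the gripper's body presses on something with over 40 N, if the wrist force passes 120 N, or if a joint passes its speed limit or range.

## Working session

There is one attempt and no reset: what is moved stays moved. The work goes in short steps, Python scripts to look and compute and a tool call to move; the robot and the scene stay as the last step left them, time stands still between calls to the robot, and variables do not carry over. Pictures are saved under pics/ and viewed, about 8 in all and at most 12, crops included, and the job is handed in when it is done.

Besides the shell and the picture viewer there is one more tool, called as name(argument=value, ...), one argument or row to a line, values as JSON. carry_out: Moves the arm, as the interface text tells. Its arguments: {"type":"object","properties":{"steps":{"type":"array"},"squeeze":{"type":"number"}},"required":["steps"]}

```bash
mkdir -p pics; cat > h.py <<'E'
import numpy as np, cv2
from rig import robot, cams
def snap(n,f):
    c=cams.camera(n); cv2.imwrite(f'pics/{f}.png',cv2.cvtColor(c['pixels'],cv2.COLOR_RGB2BGR))
    np.save(f'pics/{f}.npy',c,allow_pickle=True); return c
def load(f): return np.load(f'pics/{f}.npy',allow_pickle=True).item()
def ray(c,u,v,z):
    K=np.array([[c['fx'],0,c['cx']],[0,c['fy'],c['cy']],[0,0,1]])
    d=np.zeros(5) if c.get('distortion') is None else np.array(c['distortion'],float)
    p=cv2.undistortPoints(np.array([[[u,v]]],float),K,d)[0,0]
    r=np.array(c['rotation'])@np.array([p[0],-p[1],-1]); e=np.array(c['eye'])
    return e+r*(z-e[2])/r[2]
def proj(c,P):
    q=np.array(c['rotation']).T@(np.array(P)-c['eye']); return c['cx']+c['fx']*q[0]/-q[2], c['cy']+c['fy']*-q[1]/-q[2]
E
python3 - <<'E'
from h import *
a=snap('scene','s0');b=snap('top','t0')
for c in(a,b):print({k:v for k,v in c.items() if k!='pixels'})
o=robot.get_obs();print(o,robot.tip_extent)
E
```

```text
{'fx': 447.68559379663554, 'fy': 447.68559379663554, 'cx': 312.17222236860744, 'cy': 234.52702394598242, 'eye': array([-0.07322776, -0.66762826,  0.49256745]), 'rotation': array([ 0.49632628, -0.17281721, -0.299731  ,  0.79621339])}
{'fx': 509.55595922110086, 'fy': 509.55595922110086, 'cx': 321.05825705781103, 'cy': 242.19296677703196, 'eye': array([ 0.38243633, -0.02453329,  1.19247862]), 'rotation': array([-0.04277236,  0.02252897,  0.71066021, -0.70187253])}
{'time': 0.1, 'q': array([ 1.10349334e+00,  5.28379248e-01,  1.43375726e+00, -5.83879371e-06,
        1.18141959e+00, -1.78503903e-01]), 'joint_velocities': array([ 0.00055238, -0.00265986, -0.00300407,  0.00078315,  0.00017378,
        0.00099218]), 'joint_torque': array([-3.39547350e-04, -4.40991855e+01, -1.77150536e+01,  6.34158100e-02,
        5.34578261e-02, -5.68169196e-05]), 'position': array([0.17769526, 0.59856675, 0.24367112]), 'tool_rot': array([ 8.01497935e-01,  5.97996736e-01, -8.77379794e-04,  4.40442929e-04]), 'ft_force': array([ 0.19317353, -0.80909315, -0.71041465]), 'moment': array([7.40028625e-05, 1.31567079e-02, 3.29329947e-02]), 'grip_width': 0.08706485839452757} 0.022
```

View pics/s0.png

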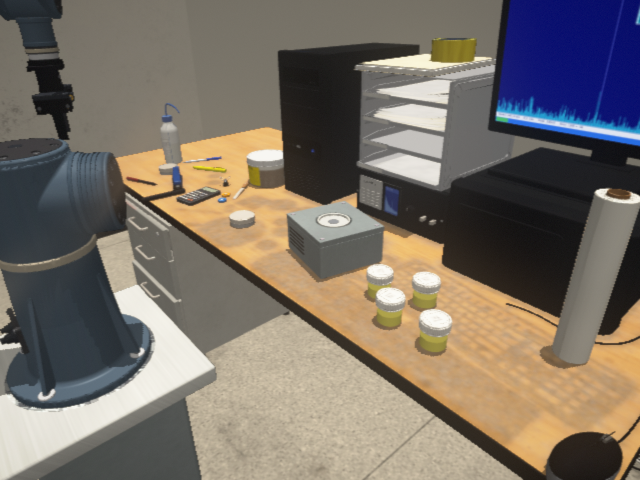

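View pics/t0.png

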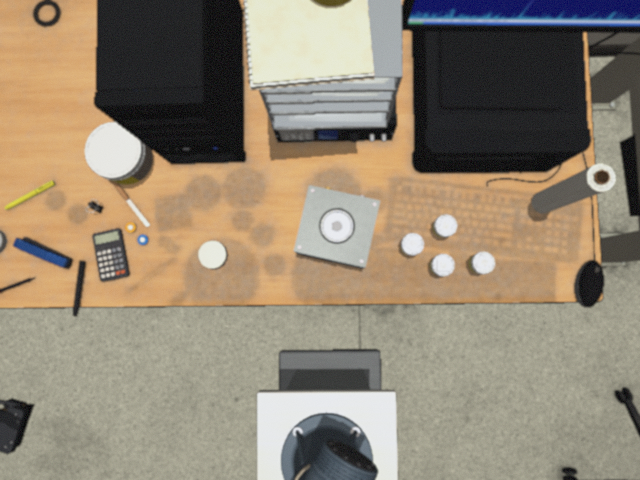

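The scene picture shows four yellow pots with white lids at (380,282), (426,290), (391,307) and (435,330). It also shows the grey counter with its dish at (333,220) and the tin at (242,219). In the top view, the rightmost pot is at (484,263), the dish at (337,226) and the tin at (212,255).

```bash
sed -i "s/np.array(c\['rotation'\])/R.from_quat(c['rotation']).as_matrix()/; s/^import numpy.*/&\nfrom scipy.spatial.transform import Rotation as R/" h.py; sed -i "s/q=np.array(c\['rotation'\]).T/q=R.from_quat(c['rotation']).as_matrix().T/" h.py
python3 - <<'E'
from h import *
t=load('t0');s=load('s0')
g=t['pixels'].min(2)
m=(g>165).astype(np.uint8)
n,l,st,ce=cv2.connectedComponentsWithStats(m)
for i in range(1,n):
    if 60<st[i,4]<1500:
        print(st[i],ce[i].round(1),'z.054',ray(t,*ce[i],.054).round(4),'z.09',ray(t,*ce[i],.09).round(4))
hs=cv2.cvtColor(s['pixels'],cv2.COLOR_RGB2HSV)
m=((hs[...,2]>150)&(hs[...,1]<50)).astype(np.uint8)
n,l,st,ce=cv2.connectedComponentsWithStats(m)
for i in range(1,n):
    if 60<st[i,4]<2500 and 200<ce[i][1]<350:
        x,y,w,h,_=st[i]; print('S',st[i],ce[i].round(1),ray(s,*ce[i],.05).round(4))
# counter corners/ dish
print('corners',[ray(t,*p,.09).round(3) for p in[(309,186),(380,199),(364,267),(297,254)]])
cv2.imwrite('pics/c0.png',np.hstack([cv2.resize(cv2.cvtColor(t['pixels'],cv2.COLOR_RGB2BGR)[176:276,287:387],(400,400),interpolation=cv2.INTER_CUBIC),cv2.resize(cv2.cvtColor(s['pixels'],cv2.COLOR_RGB2BGR)[190:290,283:383],(400,400),interpolation=cv2.INTER_CUBIC)]))
E
```

```text
[297  78  96  12 625] [351.8  84.3] z.054 [ 0.8529 -0.0675  0.054 ] z.09 [ 0.838  -0.0662  0.09  ]
[268  92 122   9 650] [332.   96.1] z.054 [ 0.8259 -0.0214  0.054 ] z.09 [ 0.8119 -0.0215  0.09  ]
[272 103 115  10 643] [330.6 106.9] z.054 [ 0.8003 -0.018   0.054 ] z.09 [ 0.787  -0.0182  0.09  ]
[ 275  113  110   14 1184] [332.1 119.4] z.054 [ 0.7707 -0.0209  0.054 ] z.09 [ 0.7584 -0.021   0.09  ]
[587 163  29  29 455] [601. 177.] z.054 [ 0.6258 -0.62    0.054 ] z.09 [ 0.6181 -0.6012  0.09  ]
[127 200  23  27 150] [138.1 213.2] z.054 [0.5604 0.4243 0.054 ] z.09 [0.5548 0.4101 0.09  ]
[321 210  32  32 819] [336.5 225.5] z.054 [ 0.5253 -0.0277  0.054 ] z.09 [ 0.5208 -0.0276  0.09  ]
[435 214  23  22 387] [445.9 224.8] z.054 [ 0.5233 -0.2721  0.054 ] z.09 [ 0.5188 -0.2643  0.09  ]
[402 233  22  22 393] [412.6 243.6] z.054 [ 0.4823 -0.1968  0.054 ] z.09 [ 0.4791 -0.1914  0.09  ]
[198 241  28  27 603] [211.5 254. ] z.054 [0.4649 0.2548 0.054 ] z.09 [0.4623 0.246  0.09  ]
[473 251  22  23 393] [483.5 262.2] z.054 [ 0.4386 -0.3521  0.054 ] z.09 [ 0.4369 -0.3417  0.09  ]
[432 254  23  22 396] [443.1 264.4] z.054 [ 0.4349 -0.2631  0.054 ] z.09 [ 0.4332 -0.2555  0.09  ]
S [126 193  46  33 148] [148.5 209.7] [0.2806 0.4021 0.05  ]
S [126 199  42  32 174] [147.9 216.5] [0.2624 0.3614 0.05  ]
S [ 287  201   96   41 2136] [333.5 220.7] [0.577  0.0325 0.05  ]
S [230 210  24  11 196] [241.4 215.2] [0.4349 0.2092 0.05  ]
S [367 264  26  16 348] [379.6 271.7] [ 0.4845 -0.1941  0.05  ]
S [  0 271  12  58 383] [  3.5 303.6] [-0.0724  0.1734  0.05  ]
S [412 272  29  17 384] [426.4 279.9] [ 0.5254 -0.2705  0.05  ]
S [376 288  29  18 443] [390.3 296.6] [ 0.4367 -0.2615  0.05  ]
S [419 309  33  22 559] [435.3 319.7] [ 0.4404 -0.3512  0.05  ]
S [  0 342  21   9 119] [  9.  346.1] [-0.0857  0.038   0.05  ]
corners [array([0.609, 0.032, 0.09 ]), array([ 0.578, -0.123,  0.09 ]), array([ 0.43 , -0.086,  0.09 ]), array([0.46 , 0.059, 0.09 ])]
```

View pics/c0.png

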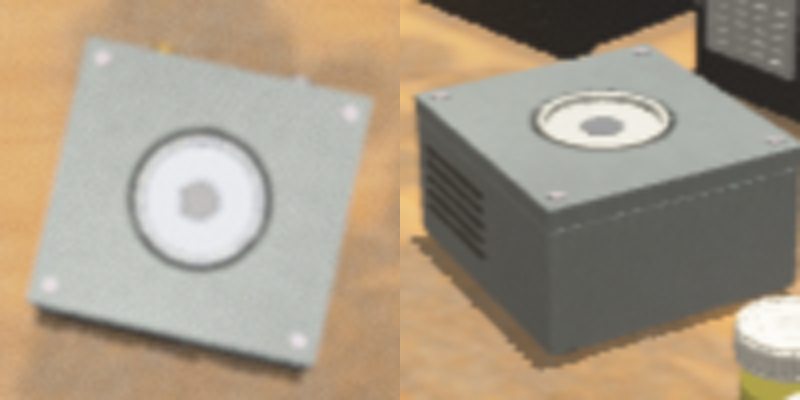

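The crop confirms the dish centre at about (337,226) in the top view, with the lift flush. The heights and sizes agree, and both views agree on the pots to 2 mm. The estimates are dish (0.521,-0.028) and target pot (0.439,-0.352). I'm moving over the dish with the fingers closing.

carry_out(
  steps=[
    [[1.7, -3.1, 0], -8, 1],
    [[1.7, -3.1, 0], -8, 1],
    [[1.7, -3.1, 0], -8, 1],
    [[1.7, -3.1, 0], -8, 1],
    [[1.7, -3.1, 0], -8, 1],
    [[1.7, -3.1, 0], -8, 1],
    [[1.7, -3.1, 0], -8, 1],
    [[1.7, -3.1, 0], -8, 1],
    [[1.7, -3.1, 0], -8, 1],
    [[1.7, -3.1, 0], 0, 1],
  ],
  squeeze=10,
)

```text
time: 1.1
position: [0.348, 0.2792, 0.2399]
tool_rot: [1.0, -0.009, -0.003, 0.0]
ft_force: [0.8, -0.1, -0.0]
grip_width: 0.015
```

carry_out(
  steps=[
    [[1.7, -3.1, 0], 0, 1],
    [[1.7, -3.1, 0], 0, 1],
    [[1.7, -3.1, 0], 0, 1],
    [[1.7, -3.1, 0], 0, 1],
    [[1.7, -3.1, 0], 0, 1],
    [[1.7, -3.1, 0], 0, 1],
    [[1.7, -3.1, 0], 0, 1],
    [[1.7, -3.1, 0], 0, 1],
    [[0, 0, 0], 0, 1],
  ],
)

```text
time: 2.0
position: [0.4891, 0.0161, 0.2385]
tool_rot: [1.0, -0.012, -0.003, 0.001]
ft_force: [-0.6, 1.0, 0.1]
grip_width: 0.0006
```

carry_out(
  steps=[
    [[1.6, -2.2, -1], 0, 1],
    [[1.6, -2.2, -1], 0, 1],
    [[0, 0, 0], 0, 1],
    [[0, 0, 0], 0, 1],
  ],
)

```text
time: 2.4
position: [0.5196, -0.0281, 0.2167]
tool_rot: [1.0, -0.013, -0.005, -0.0]
ft_force: [-0.6, -0.1, 0.5]
grip_width: 0.0006
```

```bash
python3 - <<'E'
from h import *
w=snap('wrist','w1');print(w['eye'],robot.get_obs()['position'])
g=w['pixels']; print('expected px',proj(w,[.521,-.028,.09]))
E
```

```text
[0.52339015 0.05103916 0.35688994] [ 0.51965423 -0.02802457  0.21679282]
expected px (np.float64(325.72052877742317), np.float64(235.79622860100815))
```

View pics/w1.png

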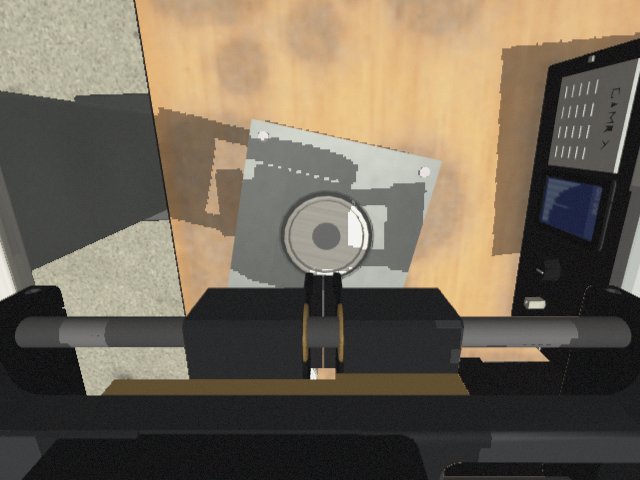

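The wrist view has the dish centred at about (327,235), against a predicted (326,236), so I'm descending and pressing.

carry_out(
  steps=[
    [[0, 0, -4], 0, 1],
    [[0, 0, -3.5], 0, 1],
    [[0, 0, -2], 0, 1],
    [[0, 0, -0.6], 0, 1],
    [[0, 0, -0.3], 0, 1],
    [[0, 0, -0.3], 0, 1],
  ],
)

```text
time: 3.05
position: [0.5183, -0.0219, 0.1112]
tool_rot: [1.0, -0.01, -0.002, -0.0]
ft_force: [-0.3, -0.9, 0.1]
grip_width: 0.0005
```

carry_out(
  steps=[
    [[0, 0, -0.3], 0, 1],
    [[0, 0, -0.3], 0, 1],
  ],
)

```text
time: 3.25
position: [0.5191, -0.0217, 0.1068]
tool_rot: [1.0, -0.009, -0.001, 0.0]
ft_force: [-1.2, -0.8, 4.0]
grip_width: 0.0003
```

carry_out(
  steps=[
    [[0, 0, -0.2], 0, 1],
    [[0, 0, -0.2], 0, 1],
  ],
)

```text
time: 3.45
position: [0.5191, -0.0217, 0.104]
tool_rot: [1.0, -0.009, -0.0, 0.0]
ft_force: [-1.3, 0.1, 3.5]
grip_width: 0.0003
```

carry_out(
  steps=[
    [[0, 0, -0.2], 0, 1],
    [[0, 0, -0.2], 0, 1],
    [[0, 0, -0.2], 0, 1],
  ],
)

```text
time: 3.75
position: [0.5191, -0.0217, 0.0984]
tool_rot: [1.0, -0.009, -0.0, 0.0]
ft_force: [-1.6, -0.1, 3.7]
grip_width: 0.0006
```

carry_out(
  steps=[
    [[0, 0, -0.2], 0, 1],
    [[0, 0, -0.2], 0, 1],
  ],
)

```text
time: 3.95
position: [0.5191, -0.0217, 0.0966]
tool_rot: [1.0, -0.009, -0.0, 0.001]
ft_force: [-6.7, 0.9, 31.1]
grip_width: 0.0006
```

carry_out(
  steps=[
    [[0, 0, 0.4], 0, 1],
    [[0, 0, 0.6], 0, 1],
    [[0, 0, 1.5], 0, 1],
    [[0, 0, 2.5], 0, 1],
    [[0, 0, 4], 0, 1],
    [[0, -3, 4], 0, 1],
    [[0, -4, 0], 0, 0.3],
    [[0, 0, 0], 0, 0],
  ],
)

```text
time: 4.75
position: [0.5218, -0.0944, 0.2306]
tool_rot: [1.0, -0.008, 0.003, 0.002]
ft_force: [-0.4, 1.2, -0.5]
grip_width: 0.01
```

```bash
python3 - <<'E'
from h import *
a=snap('scene','s1');b=snap('top','t1')
f=lambda c,x,y:cv2.resize(cv2.cvtColor(c['pixels'],cv2.COLOR_RGB2BGR)[y:y+100,x:x+100],(400,400),interpolation=cv2.INTER_CUBIC)
cv2.imwrite('pics/c1.png',np.hstack([f(a,283,180),f(b,287,176)]))
E
```

```text
(no output)
```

View pics/c1.png

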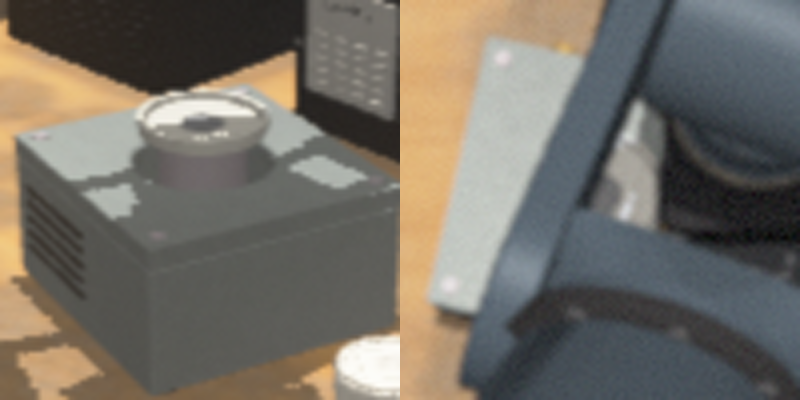

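The left crop shows the dish clearly risen out of the counter at about (200,125). Next I go to the pot.

carry_out(
  steps=[
    [[-1.2, -3.7, 0], 0, 0],
    [[-1.2, -3.7, 0], 0, 0],
    [[-1.2, -3.7, 0], 0, 0],
    [[-1.2, -3.7, 0], 0, 0],
    [[-1.2, -3.7, 0], 0, 0],
    [[-1.2, -3.7, 0], 0, 0],
    [[-1, -3.5, -2], 0, 0],
    [[0, 0, -2], 0, 0],
    [[0, 0, 0], 0, 0],
    [[0, 0, 0], 0, 0],
  ],
)

```text
time: 5.85
position: [0.4353, -0.3433, 0.1791]
tool_rot: [1.0, -0.0, -0.004, -0.007]
ft_force: [0.1, -0.2, 0.4]
grip_width: 0.0863
```

```bash
python3 - <<'E'
from h import *
w=snap('wrist','w2');print(robot.get_obs()['position'])
print('expected px',proj(w,[.4395,-.352,.054]))
E
```

```text
[ 0.43508662 -0.34263141  0.17904575]
expected px (np.float64(328.5444680705803), np.float64(248.42206170565106))
```

View pics/w2.png

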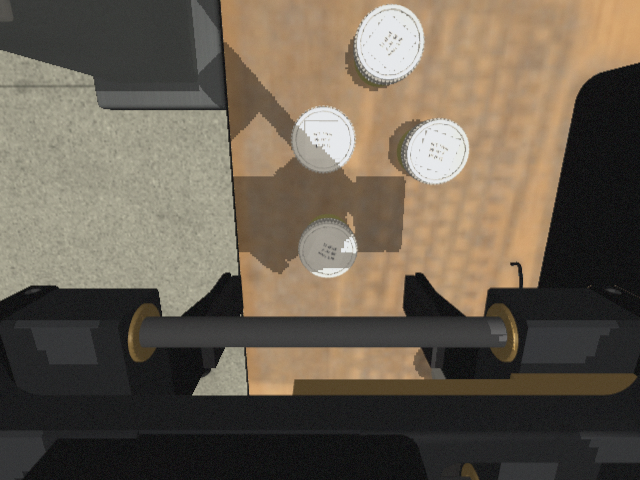

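The wrist view has the target lid at (328,247), against a predicted (328,248). I'm correcting the position and descending.

carry_out(
  steps=[
    [[0.4, -0.9, -1], 0, 0],
    [[0, 0, -3], 0, 0],
    [[0, 0, -3], 0, 0],
    [[0, 0, -1], 0, 0],
    [[0, 0, 0], 0, 0],
    [[0, 0, 0], 0, 0],
  ],
)

```text
time: 6.5
position: [0.4453, -0.3521, 0.1]
tool_rot: [1.0, 0.004, -0.0, -0.003]
ft_force: [0.3, -0.6, 0.0]
grip_width: 0.087
```

carry_out(
  steps=[
    [[-0.5, 0, -1.5], 0, 0],
    [[0, 0, -1.5], 0, 0],
    [[0, 0, -1.5], 0, 0],
    [[0, 0, -1.4], 0, 0],
    [[0, 0, 0], 0, 0],
    [[0, 0, 0], 0, 0],
  ],
)

```text
time: 7.1
position: [0.4452, -0.3567, 0.0471]
tool_rot: [1.0, 0.005, 0.005, 0.004]
ft_force: [0.1, -0.0, 0.5]
grip_width: 0.0866
```

carry_out(
  steps=[
    [[-0.6, 0.4, -0.5], 0, 0],
    [[0, 0, 0], 0, 0],
    [[0, 0, 0], 0, 0],
  ],
)

```text
time: 7.4
position: [0.4395, -0.3531, 0.0436]
tool_rot: [1.0, 0.005, 0.006, 0.005]
ft_force: [0.4, 0.3, 0.4]
grip_width: 0.0867
```

carry_out(
  steps=[
    [[0, 0, 0], 0, 0.4],
    [[0, 0, 0], 0, 0.6],
    [[0, 0, 0], 0, 0.6],
    [[0, 0, 0], 0, 0.6],
    [[0, 0, 0], 0, 0.6],
    [[0, 0, 0], 0, 0.6],
  ],
  squeeze=15,
)

```text
time: 8.0
position: [0.4398, -0.3536, 0.0444]
tool_rot: [1.0, 0.005, 0.007, 0.005]
ft_force: [-0.7, -0.6, 0.2]
grip_width: 0.0497
```

The grip width of 49.7 mm matches the lid. Lifting and carrying.

carry_out(
  steps=[
    [[0, 0, 2], 0, 0.7],
    [[0, 0, 4], 0, 0.7],
    [[0, 0, 4], 0, 0.7],
    [[0, 0, 4], 0, 0.7],
    [[0, 0, 4], 0, 0.7],
    [[0.5, 2, 1], 0, 0.7],
    [[0.8, 3, 0], 0, 0.7],
    [[0.8, 3.3, 0], 0, 0.7],
    [[0.8, 3.3, 0], 0, 0.7],
    [[0.8, 3.3, 0], 0, 0.7],
  ],
)

```text
time: 9.0
position: [0.4755, -0.203, 0.2412]
tool_rot: [1.0, 0.0, 0.008, 0.006]
ft_force: [0.6, -0.4, -1.7]
grip_width: 0.0498
```

carry_out(
  steps=[
    [[0.8, 3.3, 0], 0, 0.7],
    [[0.8, 3.3, 0], 0, 0.7],
    [[0.8, 3.3, 0], 0, 0.7],
    [[0.8, 3.3, 0], 0, 0.7],
    [[0.5, 2, 0], 0, 0.7],
    [[0, 0, 0], 0, 0.7],
    [[0, 0, 0], 0, 0.7],
  ],
)

```text
time: 9.7
position: [0.5112, -0.0397, 0.2402]
tool_rot: [1.0, 0.003, 0.006, 0.005]
ft_force: [0.2, 0.7, -1.1]
grip_width: 0.05
```

carry_out(
  steps=[
    [[0.9, 1, -1], 0, 0.7],
    [[0, 0, -1.5], 0, 0.7],
    [[0, 0, -1.5], 0, 0.7],
    [[0, 0, -1.5], 0, 0.7],
    [[0, 0, 0], 0, 0.7],
    [[0, 0, 0], 0, 0.7],
  ],
)

```text
time: 10.3
position: [0.5227, -0.0332, 0.181]
tool_rot: [1.0, -0.001, 0.007, 0.005]
ft_force: [-0.7, 1.1, -1.0]
grip_width: 0.0496
```

```bash
python3 - <<'E'
from h import *
w=snap('scene','s2');o=robot.get_obs();print(o['position'],o['tool_rot'])
print(proj(w,[.521,-.028,.111]))
cv2.imwrite('pics/c2.png',cv2.resize(cv2.cvtColor(w['pixels'],cv2.COLOR_RGB2BGR)[130:280,240:440],(800,600),interpolation=cv2.INTER_CUBIC))
E
```

```text
[ 0.52255644 -0.03315025  0.18103522] [ 0.99996464 -0.00107517  0.0067105   0.00495257]
(np.float64(333.58812657078704), np.float64(210.90366263025285))
```

View pics/c2.png

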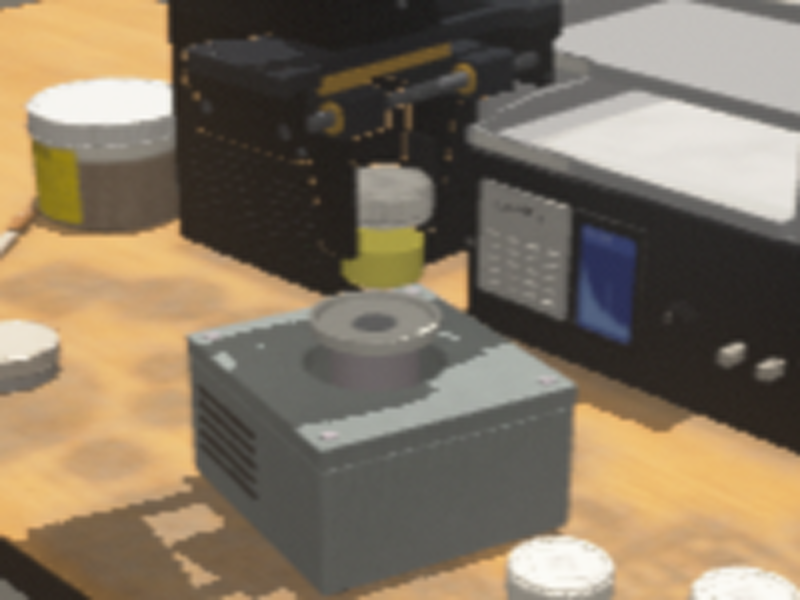

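The crop shows the pot upright in the fingers at (385,225) and the risen dish at (375,320), where the dish was predicted at (374,323). Correcting y and lowering.

carry_out(
  steps=[
    [[-0.1, 0.4, -0.8], 0, 0.7],
    [[0, 0, -0.6], 0, 0.7],
    [[0, 0, 0], 0, 0.7],
    [[0, 0, 0], 0, 0.7],
  ],
)

```text
time: 10.75
position: [0.5226, -0.0294, 0.1673]
tool_rot: [1.0, -0.002, 0.008, 0.005]
ft_force: [-0.1, 0.1, -2.0]
grip_width: 0.0493
```

carry_out(
  steps=[
    [[-0.1, 0, -0.4], 0, 0.7],
    [[0, 0, -0.4], 0, 0.7],
    [[0, 0, -0.2], 0, 0.7],
    [[0, 0, 0], 0, 0.7],
  ],
)

```text
time: 11.15
position: [0.5219, -0.0294, 0.157]
tool_rot: [1.0, -0.001, 0.009, 0.006]
ft_force: [0.4, 1.0, -1.7]
grip_width: 0.0493
```

carry_out(
  steps=[
    [[0, 0, -0.2], 0, 0.7],
    [[0, 0, -0.1], 0, 0.7],
    [[0, 0, 0], 0, 0.7],
  ],
)

```text
time: 11.45
position: [0.5222, -0.0295, 0.1543]
tool_rot: [1.0, -0.001, 0.009, 0.006]
ft_force: [-0.9, 0.6, 2.0]
grip_width: 0.0498
```

The wrist force has changed sign (-1.7 to +2.0 N) at the expected height, so the pot is seated. Letting go.

carry_out(
  steps=[
    [[0, 0, 0], 0, 0.4],
    [[0, 0, 0], 0, 0.35],
    [[0, 0, 0], 0, 0.25],
    [[0, 0, 0], 0, 0.1],
    [[0, 0, 0], 0, 0],
    [[0, 0, 0], 0, 0],
    [[0, 0, 0], 0, 0],
  ],
)

```text
time: 12.15
position: [0.5226, -0.0296, 0.1545]
tool_rot: [1.0, -0.002, 0.01, 0.006]
ft_force: [0.3, -0.8, -0.1]
grip_width: 0.0842
```

carry_out(
  steps=[
    [[0, 0, 1], 0, 0],
    [[0, 0, 2.5], 0, 0],
    [[0, 0, 3], 0, 0],
    [[0, 0, 2.5], 0, 0],
    [[0, 0, 0], 0, 0],
    [[0, 0, 0], 0, 1],
    [[0, 0, 0], 0, 1],
  ],
)

```text
time: 12.85
position: [0.5214, -0.0293, 0.2496]
tool_rot: [1.0, -0.002, 0.01, 0.006]
ft_force: [0.2, -1.0, 0.2]
grip_width: 0.0779
```

```bash
python3 - <<'E'
from h import *
a=snap('scene','s3');w=snap('wrist','w3');o=robot.get_obs();print(o['position'],o['tool_rot'])
print(proj(w,[.521,-.028,.165]),proj(w,[.521,-.028,.116]),proj(a,[.521,-.028,.165]))
f=lambda c,x,y:cv2.resize(cv2.cvtColor(c['pixels'],cv2.COLOR_RGB2BGR)[y:y+150,x:x+100],(400,600),interpolation=cv2.INTER_CUBIC)
cv2.imwrite('pics/c3.png',np.hstack([f(a,283,140),cv2.resize(cv2.cvtColor(w['pixels'],cv2.COLOR_RGB2BGR)[100:400,220:420],(400,600))]))
E
```

```text
[ 0.52097319 -0.0291868   0.2488913 ] [ 0.99994619 -0.00149768  0.00869331  0.00545938]
(np.float64(320.0099720248215), np.float64(250.02959800274948)) (np.float64(319.3815290985876), np.float64(230.64743730002826)) (np.float64(333.56414771005456), np.float64(186.954206474414))
```

View pics/c3.png

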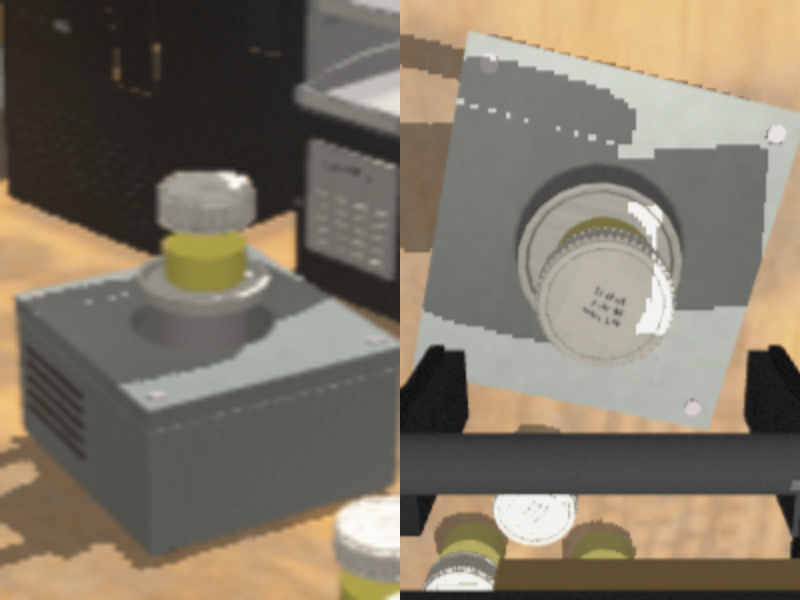

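The pot stands upright in the risen dish and is let go. Its lid centre is at wrist pixel (323,251), where dish centring predicts (320,250), so it is about 3 mm off, within the 14 mm allowed. I'm closing the fingers and pressing.

carry_out(
  steps=[
    [[0.2, 0, 0], 0, 1],
    [[0, 0, 0], 0, 1],
    [[0, 0, 0], 0, 1],
    [[0, 0, 0], 0, 1],
    [[0, 0, -2], 0, 1],
    [[0, 0, -2], 0, 1],
    [[0, 0, -0.8], 0, 1],
    [[0, 0, -0.5], 0, 1],
    [[0, 0, 0], 0, 1],
  ],
)

```text
time: 13.85
position: [0.5228, -0.0291, 0.192]
tool_rot: [1.0, -0.002, 0.007, 0.005]
ft_force: [-0.2, 0.2, 0.8]
grip_width: 0.0024
```

carry_out(
  steps=[
    [[0, 0, 0], 0, 1],
    [[0, 0, -0.3], 0, 1],
    [[0, 0, -0.3], 0, 1],
    [[0, 0, -0.3], 0, 1],
    [[0, 0, -0.3], 0, 1],
  ],
)

```text
time: 14.35
position: [0.5242, -0.0294, 0.1821]
tool_rot: [1.0, -0.001, 0.009, 0.006]
ft_force: [-1.2, 1.2, 2.0]
grip_width: 0.0006
```

carry_out(
  steps=[
    [[0, 0, -0.3], 0, 1],
    [[0, 0, -0.3], 0, 1],
    [[0, 0, -0.3], 0, 1],
    [[0, 0, -0.3], 0, 1],
  ],
)

```text
time: 14.75
position: [0.5242, -0.0294, 0.1695]
tool_rot: [1.0, -0.001, 0.009, 0.006]
ft_force: [-0.6, 1.0, 2.5]
grip_width: 0.0008
```

carry_out(
  steps=[
    [[0, 0, -0.3], 0, 1],
    [[0, 0, -0.3], 0, 1],
    [[0, 0, -0.3], 0, 1],
    [[0, 0, -0.3], 0, 1],
  ],
)

```text
time: 15.15
position: [0.5242, -0.0294, 0.1565]
tool_rot: [1.0, -0.001, 0.009, 0.006]
ft_force: [-2.5, -0.3, 4.2]
grip_width: 0.0001
```

carry_out(
  steps=[
    [[0, 0, -0.2], 0, 1],
    [[0, 0, -0.2], 0, 1],
  ],
)

```text
time: 15.35
position: [0.5242, -0.0294, 0.1522]
tool_rot: [1.0, -0.001, 0.009, 0.006]
ft_force: [-1.1, -0.8, 9.6]
grip_width: 0.0006
```

carry_out(
  steps=[
    [[0, 0, -0.1], 0, 1],
  ],
)

```text
time: 15.45
position: [0.5243, -0.0295, 0.1517]
tool_rot: [1.0, -0.001, 0.009, 0.006]
ft_force: [-3.0, -0.4, 13.7]
grip_width: 0.001
```

carry_out(
  steps=[
    [[0, 0, -0.1], 0, 1],
    [[0, 0, -0.05], 0, 1],
  ],
)

```text
time: 15.65
position: [0.5243, -0.0294, 0.152]
tool_rot: [1.0, -0.001, 0.01, 0.006]
ft_force: [-1.9, 0.2, 8.4]
grip_width: 0.0006
```

carry_out(
  steps=[
    [[0, 0, 0.3], 0, 1],
    [[0, 0, 0.4], 0, 1],
    [[0, 0, 0.5], 0, 1],
    [[0, 0, 1.5], 0, 1],
    [[0, 0, 3], 0, 1],
    [[0, 0, 4], 0, 1],
    [[0, 0, 2], 0, 1],
    [[0, 0, 0], 0, 1],
    [[0, 0, 0], 0, 1],
  ],
)

```text
time: 16.55
position: [0.5241, -0.0295, 0.2715]
tool_rot: [1.0, -0.002, 0.009, 0.006]
ft_force: [1.0, 0.5, -0.1]
grip_width: 0.0007
```

```bash
python3 - <<'E'
from h import *
a=snap('scene','s4');w=snap('wrist','w4');o=robot.get_obs();print(o['position'],o['ft_force'])
print(proj(w,[.521,-.028,.139]),proj(a,[.521,-.028,.139]))
f=lambda c,x,y:cv2.resize(cv2.cvtColor(c['pixels'],cv2.COLOR_RGB2BGR)[y:y+150,x:x+100],(400,600),interpolation=cv2.INTER_CUBIC)
cv2.imwrite('pics/c4.png',np.hstack([f(a,283,140),cv2.resize(cv2.cvtColor(w['pixels'],cv2.COLOR_RGB2BGR)[100:400,220:420],(400,600))]))
E
```

```text
[ 0.52367154 -0.02937266  0.27070025] [-0.34209431 -0.24940681 -0.77076602]
(np.float64(315.88336035962766), np.float64(230.65982693318605)) (np.float64(333.57584736694105), np.float64(198.63951641336376))
```

View pics/c4.png

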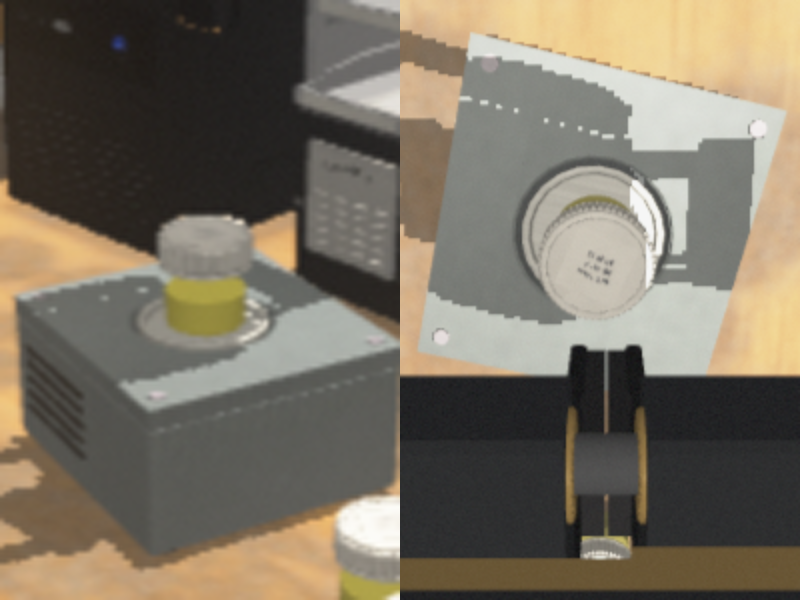

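The dish rim is flush again and the pot is upright and centred. The lid is at wrist pixel (318,231), where (316,231) was expected. The fingers are well clear.

```bash
python3 -c "
from rig import robot
robot.hand_in()"
```

```text
the job is handed in; nothing more can be done
```

The job is done and handed in at about 17 s of the 58 s allowed. The lift is latched down again with the rightmost pot standing in its dish.

- **Release:** I pressed the empty dish to its stop, about 10 mm below latched, and let go. The next picture showed it risen. That press read 31 N at the wrist, over the 15 N stated as harmless, but later pictures showed no harm.
- **Placing:** I gripped the pot by its lid (49.7 mm wide), stood it in the raised dish and let go. It stood upright, about 3 mm off the dish centre.
- **Latching:** I pressed the lid to the stop at up to about 14 N and let go.

**Last checks:** the dish rim is flush with the counter top. The pot is upright and about 2 mm off centre, within the 14 mm allowed. The gripper is more than 10 cm clear of the pot.

I never moved the tin, though I did not measure its position again at the end. No check failed or disagreed.

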